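# Clear the panel jig and hold its sprung jaw open

### The arm

A 7-joint arm with a two-finger parallel gripper is mounted at the origin on the work surface. World frame = base frame: x ahead of the robot, y to its left, z up, the work surface at z = 0. Lengths are in m, angles in degrees, forces in N, time in s.
With the tool pointing down it reaches from about 0.425 to 0.875 m from the base axis. Payload 4.7 kg.
Tool frame: the origin (TCP) lies between the finger pads; the fingertips stand 14 mm ahead of it and the grasp point (between the pads) lies 5 mm behind it (arm.tip_extent is the distance from the TCP to the fingertips, in m); z points along the fingers, y is the line along which they close (so a half turn about z gives the same grasp; the last joint's range is limited). The gripper opens to 87 mm and grips with 3 to 60 N. Pads are 19 mm wide; open, the fingers measure 117 mm over their backs; the gripper's body (75 mm by 190 mm) begins 51 mm behind the grasp point.
Start: joints at [69.62, 18.392, -4.016, 83.108, 1.295, 78.541, -3.26], TCP at [0.235, -0.606, 0.237] pointing down, gripper open.
Joint ranges: [-163.93, 163.93], [-17.29, 119.83], [-79.2, 71.16], [3.27, 140.29], [-89.18, 269.18], [5.43, 117.66], [-154.24, 154.24]. Speed limits (degrees/s): [147.25, 147.25, 180, 180, 180, 180, 180].

### API

Orientations are given as a 3x3 rotation matrix whose columns are the frame's x, y, z axes.
In Python, from workcell import arm gives the robot as it stands.
- The arm moves only by the tool play_rows, never from a script. Its argument "moves" is a list that holds one entry, the list of rows, each a list of 7 numbers: the closure, from -1 (fully open) to 1 (shut), then the shift along the tool's x, y, z normalised to -1 to 1, where 1 is 0.4 m, then the turn, a rotation vector about the tool's x, y, z normalised to -1 to 1, where 1 is 2 rad. In form: [[[jaw, dx, dy, dz, wx, wy, wz], ...]]. A call has 1 to 20 rows; each row shifts and turns the commanded pose from where the row before left it, along the tool's axes as they then stand; what a row does not reach is not made up. A row lasts 1/12 s, in which the tool goes at most 41.7 mm and 7.16 degrees, less where a joint would pass 70% of its speed; a pose out of reach is approached as far as the arm can. A call with a number of a shift or a turn outside -1 to 1 is refused whole. A call with a gripper value outside its range is refused whole. The fingers move at their own pace and stop on an object; the grip force is fixed at half the most. Time passes only in rows, so rows that do not move let the fingers close. It gives the time, the measured TCP pose, the force, the opening and the grip force at its end, in the units of the state.
- arm.read_state(): the state, without advancing time (a new reading comes with each control period).
- arm.snapshot(name): name is "side" or "top" or "wrist"; returns the picture (420x560x3 uint8, red, green, blue); there is no depth.
- arm.camera_params(name): a dict with "fx", "fy", "cx", "cy" (pixels), "world_to_cam" (4x4, takes a point from world to camera coordinates). Camera axes: x right, y down, z forward; pixel columns grow to the right and rows downward; lengths in m; the calibration is good to about 2 mm. A picture is of the moment at which its call begins: read the wrist's pose just before it. camera_params takes no time and is no camera call; for the wrist camera it gives the pose at the moment of the call.
- arm.sign_off(): hands the job in; it is judged then, once.
The state is a dict: "time_s": time; "joint_positions": joint angles; "qd": joint speeds; "effort": joint torques, N m; "tool_pos": TCP position; "tcp_rot": TCP orientation; "contact_force": force on the tool from outside, world axes, zero at the start; "wrist_torque": the same for the moment, N m; "gripper_width": finger opening in m; "grip_force": force on a finger pad.
Only numpy, scipy, OpenCV 4.12 (cv2) and the standard library are available. Lean on these libraries where they do the work, as an engineer would, in place of code of your own. Each camera call takes 0.05 s, during which the arm holds its last target. There are 200 camera calls.

### The job

Get the panel jig ready for the next panel: clear the three things off its bed, setting the two small tiles down (not dropping them) in the square tray beside the jig and laying the brush flat in the long tray on its other side. Then take the steel handle of the spring-loaded jaw, pull it towards you until the jaw's pointer stands opposite the middle of the dark clip on the bed's edge, and hold it there; finish while still holding it, because the spring would pull it shut. Leave everything else on the table where it is.

Things in the scene. Friction and masses are not known exactly. Their poses are not given: they have to be found in the camera images.
- jig: Panel jig: fixed plywood bed 300 (x) x 200 (y) x 12 mm, origin at the centre of its underside on the table (bed top at z = 12 mm); yaw varies. Its x axis points away from the robot. A wooden fence stands across the far end (inner face at x = +130 mm), 18 mm above the bed. The three things to sort lie side by side on the bed between jaw and fence.
- jaw: Sprung jaw, slides along the jig's x only: wooden bar 20 (x) x 160 (y) mm, top 18 mm above the bed, pull handle in front. Origin on the bed's top under the bar's centre, axes as the jig; it starts shut, at jig x = -10 mm, and can be pulled up to 100 mm along the jig's -x, towards the robot. A spring pulls it shut: 4.8 N, plus 60 N per metre of pull, plus 0.5 N friction.
- handle_top (a point): Centre of the top of the jaw's pull handle, 62 mm above the table. Handle: upright steel plate 14 mm thick (jig x), 40 mm wide (jig y), from 4 to 50 mm above the bed, 55 mm in front of the jaw's origin, joined to it by a low flat bar (14 mm wide, top 14 mm above the bed); 38 mm clear between handle and jaw bar. Grip it from above across its 14 mm.
- jaw_pointer (a point): Tip of the small steel pointer at the jaw's left end (jig +y), 12 mm above the bed, on the jaw's centre line; moves with the jaw.
- mark_clip: The mark: a fixed dark steel clip on the bed's left edge, 16 mm wide (along jig x), 30 mm tall, in front of the shut jaw. Origin at its foot, at the middle of its width; axes as the jig. The pointer is at the mark when its x in this frame is 0 (a pull of 40 to 80 mm; differs each time).
- tile1: Small glazed tile, 40 x 40 x 10 mm, about 35 g, lying flat on the jig's bed; origin at the centre of its underside.
- tile2: The other small tile, the same as the first.
- brush: Flat brush 105 mm long lying along its own x on the jig's bed, about 30 g; handle 12 mm wide and 12 mm high from x = -52 to +7 mm, ferrule 22 mm wide, stiff bristles 24 mm wide and 8 mm high to x = +52 mm. Origin at the centre of its underside.
- brush_grip (a point): Where to grip the brush: near its balance point on the handle (8 mm from the middle towards the handle end), 6 mm above its underside; the handle is 12 mm wide here.
- square_tray: Fixed square white tray for the tiles, 135 x 135 x 28 mm outside, walls and floor 4 mm; origin at the centre of its underside. It and the long tray may stand on either side.
- long_tray: Fixed long white tray for the brush, 195 (its x) x 95 (its y) x 28 mm outside, walls and floor 4 mm; origin at the centre of its underside.
- jar: Bystander: glass jar, diameter 56, 70 mm tall; origin under its centre. Leave alone.
- bowl: Bystander: white bowl, diameter 90, 45 mm tall; origin under its centre. Leave alone.
- tape_roll: Bystander: roll of tape lying flat, diameter 70, 24 mm tall, origin under its centre. Leave alone.
- pot: Bystander: small metal pot, diameter 48, 35 mm tall; origin under its centre. Leave alone.
- wipes: Bystander: white pack of wipes 90 x 130 x 50 mm; origin under its centre. Leave alone.
- panels: Bystander: two large panels stacked, 110 x 110 x 20 mm; origin under its centre. Leave alone.

How it is judged (in metres and radians):
On the way, in this order (a step that is already met when the one before it is completed fails the run):
1. both small tiles lie in the square tray and the brush lies flat in the long tray, let go (x of tile1 in the frame of square_tray between -0.06 and 0.06 m and y of tile1 in the frame of square_tray between -0.06 and 0.06 m and z of tile1 in the frame of square_tray between -0.005 and 0.026 m and linear speed of each of tile1, tile2, brush below 0.03 m/s and contact force between the fingers and tile1 below 0.2 N and x of tile2 in the frame of square_tray between -0.06 and 0.06 m and y of tile2 in the frame of square_tray between -0.06 and 0.06 m and z of tile2 in the frame of square_tray between -0.005 and 0.026 m and contact force between the fingers and tile2 below 0.2 N and x of brush in the frame of long_tray between -0.07 and 0.07 m and y of brush in the frame of long_tray between -0.044 and 0.044 m and z of brush in the frame of long_tray between -0.005 and 0.022 m and angle between brush's own x axis and vertical above 1.35 rad and contact force between the fingers and brush below 0.2 N), for 0.2 s.
2. the jaw is held by its handle with the pointer at the clip (x of jaw_pointer in the frame of mark_clip between -0.008 and 0.008 m and linear speed of jaw below 0.02 m/s and contact force between the fingers and jaw above 3 N), for 0.3 s.
At the end, for the whole second after the job is handed in: Both small tiles rest in the square tray and the brush lies flat in the long tray (its length within about 0.2 rad of level), untouched; the fingers still hold the pull handle (more than 3 N) with the jaw at rest and its pointer within 8 mm of the clip's middle, that is, within the clip's width (all of step 1 and all of step 2); the arm keeps its last pose, push and grip.
It fails at once if the jar, bowl, tape roll, pot, wipes or panels is pushed more than 3 cm from its place (distance of any of jar, bowl, tape_roll, pot, wipes, panels from where it was at the start of the episode above 0.03 m).
It fails at once if a tile is dropped from more than about 4 cm (linear speed of tile1 above 0.9 m/s and contact force between the fingers and tile1 below 0.1 N).
It fails at once if a tile is dropped from more than about 4 cm (linear speed of tile2 above 0.9 m/s and contact force between the fingers and tile2 below 0.1 N).
It also fails if it takes over 72 s, if anything falls off the work surface, if the arm or the gripper's body presses on something with over 40 N, if the wrist force passes 120 N, or if a joint passes its speed limit or range.

## Working session

There is one attempt and no reset: what is moved stays moved. The work goes in short steps, Python scripts to look and compute and a tool call to move; the robot and the scene stay as the last step left them, time stands still between calls to the robot, and variables do not carry over. Pictures are saved under pics/ and viewed, at most 10 in all, crops included, and the job is handed in when it is done.

Besides the shell and the picture viewer there is one more tool, called as name(argument=value, ...) on one line, values as JSON. play_rows: Moves the arm, as the interface text tells. Scaled input: -1 to 1 covers 0.4 m each way for a shift and 2 rad each way for a turn. Its arguments: {"type":"object","properties":{"moves":{"type":"array","items":{"type":"array","items":{"type":"array","items":{"type":"number"}}}}},"required":["moves"]}

```bash
mkdir -p pics; ls; python3 - <<'E'
from workcell import arm
import cv2,numpy as np
s=arm.read_state();print(s)
for n in("top","side"):
    im=arm.snapshot(n);cv2.imwrite(f"pics/{n}0.png",im[:,:,::-1]);p=arm.camera_params(n);print(n,p)
E
```

```text
pics
{'time_s': 0.0, 'joint_positions': array([69.6202763 , 18.43927205, -4.01786856, 83.1748292 ,  1.29593074,
       78.54214988, -3.26062311]), 'qd': array([ 0.0136643 ,  0.01280421, -0.07814223, -0.132703  , -0.04944827,
       -0.02865676, -0.00138039]), 'effort': array([-1.78070845e-04, -4.91276908e+01, -4.03370289e-01, -3.12523413e+01,
       -6.38523046e-02,  4.38375771e-02,  1.84514747e-04]), 'tool_pos': array([ 0.23470256, -0.60557261,  0.23546006]), 'tcp_rot': array([[ 9.32378961e-01,  3.61481449e-01, -7.97688111e-04],
       [ 3.61482313e-01, -9.32377291e-01,  1.76749005e-03],
       [-1.04831418e-04, -1.93632068e-03, -9.99998120e-01]]), 'contact_force': array([0.32747062, 0.21946579, 0.40532953]), 'wrist_torque': array([-0.03897475, -0.00990519,  0.02472274]), 'grip_force': 0.0, 'gripper_width': 0.08739970887169686}
top {'fx': 544.3639877600386, 'fy': 544.3639877600386, 'cx': 272.601615953345, 'cy': 208.455810313408, 'world_to_cam': array([[ 0.00588539, -0.99995052,  0.00802015,  0.0035326 ],
       [-0.99562355, -0.0066076 , -0.09322059,  0.54306476],
       [ 0.09326897, -0.00743641, -0.99561318,  1.35986047],
       [ 0.        ,  0.        ,  0.        ,  1.        ]])}
side {'fx': 512.6314997752636, 'fy': 512.6314997752636, 'cx': 276.0841357165295, 'cy': 216.06364708189992, 'world_to_cam': array([[-9.15670887e-01, -4.01928875e-01, -7.30873968e-05,
         4.89683133e-01],
       [-2.44518152e-01,  5.57203442e-01, -7.93558566e-01,
         1.69312257e-01],
       [ 3.18994826e-01, -7.26620605e-01, -6.08493876e-01,
         1.42086607e+00],
       [ 0.00000000e+00,  0.00000000e+00,  0.00000000e+00,
         1.00000000e+00]])}
```

View pics/top0.png

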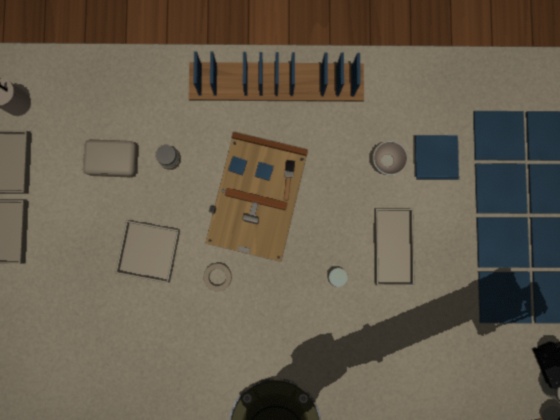

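View pics/side0.png

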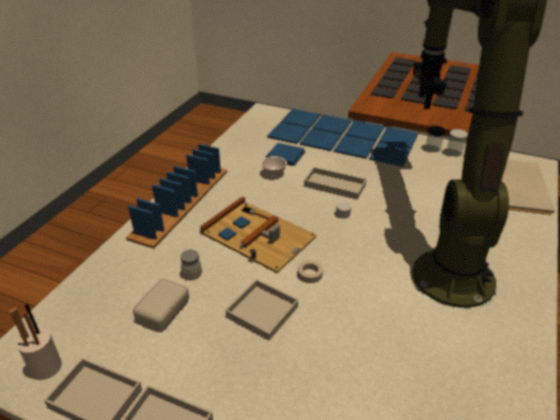

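The top view shows tiles at (237,165) and (264,171), the brush at (290,178), the handle at (251,217) and the clip at (212,209). The square tray is at (149,250) and the long tray at (393,246). The tape (218,277), jar (168,156) and pot (338,277) are close by. The side view agrees with this.

```bash
cat > h.py <<'E'
import cv2,numpy as np
from workcell import arm
def ray(p,uv,z):
    T=p["world_to_cam"];R=T[:3,:3];c=-R.T@T[:3,3]
    d=R.T@np.array([(uv[0]-p["cx"])/p["fx"],(uv[1]-p["cy"])/p["fy"],1.])
    return c+d*(z-c[2])/d[2]
def proj(p,X):
    q=p["world_to_cam"]@np.append(X,1);return np.array([p["cx"]+p["fx"]*q[0]/q[2],p["cy"]+p["fy"]*q[1]/q[2]])
def blobs(mask,amin,amax):
    cs,_=cv2.findContours(mask.astype(np.uint8),cv2.RETR_EXTERNAL,cv2.CHAIN_APPROX_NONE)
    return [c for c in cs if amin<cv2.contourArea(c)<amax]
E
python3 - <<'E'
from h import *
im=cv2.imread("pics/top0.png");p=arm.camera_params("top")
hsv=cv2.cvtColor(im,cv2.COLOR_BGR2HSV);H,S,V=[hsv[...,i].astype(int) for i in range(3)]
def rep(name,m,z,amin,amax,roi):
    k=np.zeros(m.shape,bool);k[roi[1]:roi[3],roi[0]:roi[2]]=1
    for c in blobs(m&k,amin,amax):
        W=np.array([ray(p,q[0],z)[:2] for q in c],np.float32)
        r=cv2.minAreaRect(W);print(name,cv2.contourArea(c),np.round(r[0],4),np.round(r[1],3),round(r[2],1))
        
roi=(195,125,315,270)
rep("tile",(H>95)&(H<125)&(S>90),.022,60,600,roi)
rep("bed",(H<25)&(S>85),.012,1500,20000,roi)
rep("fence/jaw",(H<14)&(S>140),.030,100,2000,roi)
rep("dark",(V<60),.03,10,300,roi)
for x,y in((250,217),(220,225),(255,198),(150,250),(122,250),(290,190),(290,166),(100,250)):print((x,y),hsv[y,x])
for n,r in(("sq",(110,210,190,290)),("long",(365,200,420,295))):
    rep(n,(V<115),.028,100,9000,r)
E
```

```text
tile 147.5 [0.6403 0.0302] [0.033 0.034] 74.3
tile 151.0 [0.6546 0.0982] [0.034 0.034] 71.8
bed 8670.5 [0.5778 0.0486] [0.201 0.299] 76.7
fence/jaw 373.0 [0.5674 0.0497] [0.155 0.019] 76.6
fence/jaw 322.5 [0.7103 0.0162] [0.194 0.014] 76.8
dark 18.0 [0.5409 0.159 ] [0.012 0.014] 72.5
dark 71.0 [ 0.6531 -0.0369] [0.028 0.02 ] 0.2
(250, 217) [21 28 92]
(220, 225) [ 17 126 123]
(255, 198) [ 12 172  95]
(150, 250) [ 18  55 131]
(122, 250) [19 61 59]
(290, 190) [ 17 125 114]
(290, 166) [15 20 25]
(100, 250) [ 20  55 126]
sq 2942.5 [0.4353 0.3198] [0.143 0.141] 80.2
long 2967.5 [ 0.4489 -0.2989] [0.194 0.103] 0.2
```

```bash
cat >> h.py <<'E'
from scipy.spatial.transform import Rotation as Ro
def Rd(yaw):
    a=np.radians(yaw);c,s=np.cos(a),np.sin(a);return np.array([[c,s,0],[s,-c,0],[0,0,-1.]])
def go(pos,yaw,s=None):
    "turn rows first, then shift rows (totals in normalised units)"
    s=s or arm.read_state();R=s["tcp_rot"];T=Rd(yaw)
    w=Ro.from_matrix(R.T@T).as_rotvec();d=T.T@(np.array(pos)-s["tool_pos"])
    print("turn",np.round(w/2,4),"min rows",np.degrees(np.linalg.norm(w))/7.16,"shift",np.round(d/.4,4),"min rows",np.linalg.norm(d)/.0417)
E
python3 - <<'E'
from h import *
s=arm.read_state();p=arm.camera_params("wrist");T=p["world_to_cam"];c=-T[:3,:3].T@T[:3,3]
print("cam in tool",s["tcp_rot"].T@(c-s["tool_pos"]),"axes",np.round(s["tcp_rot"].T@T[:3,:3].T,2),p["fx"])
go([.57,.06,.27],76.7)
E
```

```text
cam in tool [ 0.07528843  0.00150931 -0.14950463] axes [[-0.   -0.96 -0.28]
 [ 1.   -0.    0.  ]
 [-0.   -0.28  0.96]] 377.5676583116832
turn [-8.000e-04 -4.000e-04 -4.844e-01] min rows 7.752921042004947 shift [ 1.8123  0.433  -0.0861] min rows 17.892477331215282
```

play_rows(moves=[[[-1, 0, 0, 0, 0, 0, -0.054], [-1, 0, 0, 0, 0, 0, -0.054], [-1, 0, 0, 0, 0, 0, -0.054], [-1, 0, 0, 0, 0, 0, -0.054], [-1, 0, 0, 0, 0, 0, -0.054], [-1, 0, 0, 0, 0, 0, -0.054], [-1, 0, 0, 0, 0, 0, -0.054], [-1, 0, 0, 0, 0, 0, -0.054], [-1, 0, 0, 0, 0, 0, -0.052]]])

```text
time_s: 0.85
tool_pos: [0.2348, -0.6058, 0.2359]
tcp_rot: [[0.226, 0.974, -0.0], [0.974, -0.226, 0.001], [0.001, -0.001, -1.0]]
contact_force: [0.1, 0.3, -0.5]
gripper_width: 0.0871
grip_force: 0.0
```

play_rows(moves=[[[-1, 0.09, 0.0216, -0.0043, 0, 0, 0], [-1, 0.09, 0.0216, -0.0043, 0, 0, 0], [-1, 0.09, 0.0216, -0.0043, 0, 0, 0], [-1, 0.09, 0.0216, -0.0043, 0, 0, 0], [-1, 0.09, 0.0216, -0.0043, 0, 0, 0], [-1, 0.09, 0.0216, -0.0043, 0, 0, 0], [-1, 0.09, 0.0216, -0.0043, 0, 0, 0], [-1, 0.09, 0.0216, -0.0043, 0, 0, 0], [-1, 0.09, 0.0216, -0.0043, 0, 0, 0], [-1, 0.09, 0.0216, -0.0043, 0, 0, 0], [-1, 0.09, 0.0216, -0.0043, 0, 0, 0], [-1, 0.09, 0.0216, -0.0043, 0, 0, 0], [-1, 0.09, 0.0216, -0.0043, 0, 0, 0], [-1, 0.09, 0.0216, -0.0043, 0, 0, 0], [-1, 0.09, 0.0216, -0.0043, 0, 0, 0], [-1, 0.09, 0.0216, -0.0043, 0, 0, 0], [-1, 0.09, 0.0216, -0.0043, 0, 0, 0], [-1, 0.09, 0.0216, -0.0043, 0, 0, 0], [-1, 0.09, 0.0216, -0.0043, 0, 0, 0], [-1, 0.09, 0.0216, -0.0043, 0, 0, 0]]])

```text
time_s: 2.52
tool_pos: [0.5696, 0.0559, 0.2708]
tcp_rot: [[0.232, 0.973, -0.0], [0.973, -0.232, -0.0], [-0.001, -0.0, -1.0]]
contact_force: [0.3, -0.6, 0.8]
gripper_width: 0.0871
grip_force: 0.0
```

play_rows(moves=[[[-1, 0, 0, 0, 0, 0, 0], [-1, 0, 0, 0, 0, 0, 0], [-1, 0, 0, 0, 0, 0, 0]]])

```text
time_s: 2.77
tool_pos: [0.5689, 0.0539, 0.2703]
tcp_rot: [[0.231, 0.973, -0.001], [0.973, -0.231, -0.001], [-0.001, -0.001, -1.0]]
contact_force: [-0.3, -0.9, -0.6]
gripper_width: 0.0871
grip_force: 0.0
```

```bash
python3 - <<'E'
from h import *
import pickle
s=arm.read_state();print(s["time_s"],s["tool_pos"],s["joint_positions"])
go([.57,.06,.27],76.7)
p=arm.camera_params("wrist");im=arm.snapshot("wrist");cv2.imwrite("pics/w1.png",im[:,:,::-1]);pickle.dump(p,open("w1.pkl","wb"))
E
```

```text
2.7667 [0.56892791 0.05389202 0.27028706] [ 32.11068649  12.485659   -46.41961234  90.3580517    9.14051457
  81.16240117 -28.40063002]
turn [-0.0006  0.0005 -0.0004] min rows 0.014074361829972125 shift [ 0.0155 -0.0009  0.0007] min rows 0.1488728054505364
```

View pics/w1.png

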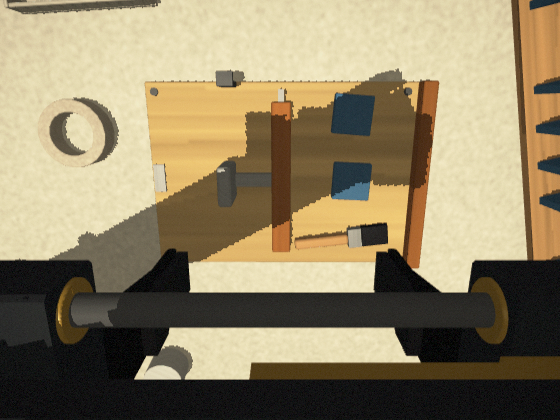

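The wrist view has jig +x to the right and +y up. Tiles are at (353,115) and (351,181), with the brush running from (296,243) to (387,235). The handle top is at (222,184), the clip at (225,78) and the pointer tip at (281,90).

```bash
python3 - <<'E'
from h import *
import pickle
p=pickle.load(open("w1.pkl","rb"));im=cv2.imread("pics/w1.png")
hsv=cv2.cvtColor(im,cv2.COLOR_BGR2HSV);H,S,V=[hsv[...,i].astype(int) for i in range(3)]
def rep(name,m,z,amin,amax,roi):
    k=np.zeros(m.shape,bool);k[roi[1]:roi[3],roi[0]:roi[2]]=1
    for c in blobs(m&k,amin,amax):
        W=np.array([ray(p,q[0],z)[:2] for q in c],np.float32)
        r=cv2.minAreaRect(W);print(name,cv2.contourArea(c),cv2.boundingRect(c),np.round(r[0],4),np.round(r[1],3),round(r[2],1))
rep("tile",(H>95)&(H<125)&(S>80),.022,400,3000,(320,80,385,210))
rep("jaw",(H<14)&(S>150),.030,500,9000,(262,80,300,262))
rep("fence",(H<14)&(S>150),.030,500,9000,(395,70,445,275))
rep("ferr",(V<75)&(S<110),.018,100,3000,(335,215,400,255))
rep("brush",(H<17)&(S>100)&(V>150),.022,50,3000,(290,228,352,252))
rep("handle",(S<80)&(V<140),.062,100,3000,(205,150,245,215))
rep("clip",(S<90)&(V<110),.040,50,2000,(205,60,250,92))
rep("clip dark",(S<90)&(V<80),.040,30,2000,(205,60,250,92))
ex=None
for n,uv,z in(("handle",(222,184),.062),("clipL",(217,76),.04),("clipR",(233,76),.04),("ptr",(281,89),.024),("brush end",(296,243),.018),("bristle end",(387,235),.018)):print(n,ray(p,uv,z))
cv2.imwrite("pics/crop1.png",np.hstack([cv2.resize(im[60:210,195:305],None,fx=3.6,fy=3.6,interpolation=0),cv2.resize(im[75:225,295:405],None,fx=3.6,fy=3.6,interpolation=0)]))
E
```

```text
tile 1259.5 (332, 163, 40, 37) [0.6396 0.03  ] [0.039 0.04 ] 74.1
tile 1439.0 (331, 94, 44, 41) [0.6537 0.0977] [0.039 0.04 ] 72.2
jaw 2386.0 (271, 102, 20, 150) [0.5671 0.0492] [0.159 0.019] 76.8
fence 2922.5 (403, 81, 36, 187) [0.7079 0.0161] [0.198 0.019] 76.8
ferr 482.0 (348, 223, 40, 23) [ 0.6476 -0.0364] [0.024 0.043] 83.5
brush 398.5 (295, 235, 53, 14) [ 0.5946 -0.0307] [0.011 0.059] 83.5
handle 826.5 (217, 161, 28, 46) [0.5208 0.0635] [0.045 0.026] 75.1
handle [0.51280774 0.06534587 0.062     ]
clipL [0.53220578 0.16337305 0.04      ]
clipR [0.5469846  0.15986425 0.04      ]
ptr [0.58866189 0.13841827 0.024     ]
brush end [ 0.56676459 -0.0272264   0.018     ]
bristle end [ 0.66871231 -0.04146093  0.018     ]
```

View pics/crop1.png

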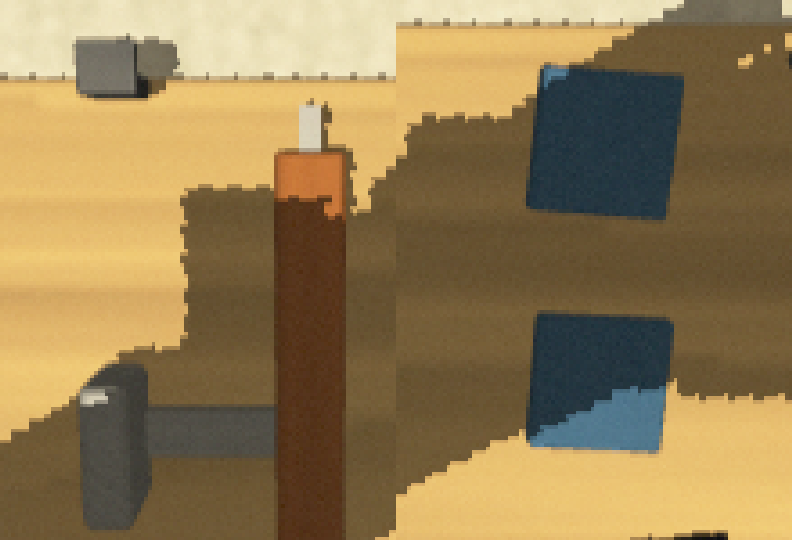

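The clip sits about 53 mm in front of the pointer, and the measured tile, brush and fence sizes match the given ones. Picking tile1 first.

```bash
python3 - <<'E'
from h import *
go([.6537,.0977,.09],72.2)
E
```

```text
turn [-0.0004  0.0007  0.0379] min rows 0.6073334412664088 shift [0.1714 0.1676 0.451 ] min rows 4.899016179436019
```

play_rows(moves=[[[-0.38, 0, 0, 0, 0, 0, 0.0379], [-0.38, 0.0245, 0.0239, 0.0644, 0, 0, 0], [-0.38, 0.0245, 0.0239, 0.0644, 0, 0, 0], [-0.38, 0.0245, 0.0239, 0.0644, 0, 0, 0], [-0.38, 0.0245, 0.0239, 0.0644, 0, 0, 0], [-0.38, 0.0245, 0.0239, 0.0644, 0, 0, 0], [-0.38, 0.0245, 0.0239, 0.0644, 0, 0, 0], [-0.38, 0.0245, 0.0239, 0.0644, 0, 0, 0], [-0.38, 0, 0, 0, 0, 0, 0], [-0.38, 0, 0, 0, 0, 0, 0], [-0.38, 0, 0, 0, 0, 0, 0]]])

```text
time_s: 3.73
tool_pos: [0.6541, 0.0981, 0.0918]
tcp_rot: [[0.306, 0.952, 0.001], [0.952, -0.306, -0.001], [-0.001, 0.001, -1.0]]
contact_force: [0.4, -0.5, 0.0]
gripper_width: 0.0601
grip_force: 0.0
```

play_rows(moves=[[[-0.38, 0, 0, 0.04, 0, 0, 0], [-0.38, 0, 0, 0.04, 0, 0, 0], [-0.38, 0, 0, 0.04, 0, 0, 0], [-0.38, 0, 0, 0.036, 0, 0, 0], [-0.38, 0, 0, 0, 0, 0, 0], [-0.38, 0, 0, 0, 0, 0, 0], [0, 0, 0, 0, 0, 0, 0], [0.3, 0, 0, 0, 0, 0, 0], [0.3, 0, 0, 0, 0, 0, 0], [0.3, 0, 0, 0, 0, 0, 0], [0.3, 0, 0, 0, 0, 0, 0], [0.3, 0, 0, 0, 0, 0, 0]]])

```text
time_s: 4.73
tool_pos: [0.654, 0.0996, 0.0286]
tcp_rot: [[0.304, 0.953, 0.0], [0.953, -0.304, -0.0], [-0.0, 0.0, -1.0]]
contact_force: [-0.2, -0.3, 2.2]
gripper_width: 0.0389
grip_force: 30.0
```

play_rows(moves=[[[0.3, 0, 0, -0.05, 0, 0, 0], [0.3, 0, 0, -0.05, 0, 0, 0], [0.3, 0, 0, -0.05, 0, 0, 0], [0.3, 0, 0, -0.05, 0, 0, 0], [0.3, 0, 0, -0.03, 0, 0, 0], [0.3, 0, 0, 0, 0, 0, 0], [0.3, 0, 0, 0, 0, 0, 0]]])

```text
time_s: 5.32
tool_pos: [0.654, 0.0996, 0.1203]
tcp_rot: [[0.304, 0.953, 0.001], [0.953, -0.304, -0.0], [0.0, 0.001, -1.0]]
contact_force: [0.1, -0.2, -1.2]
gripper_width: 0.0394
grip_force: 30.0
```

```bash
python3 - <<'E'
from h import *
s=arm.read_state();print(s["tool_pos"],s["gripper_width"],s["joint_positions"])
go([.4404,.3494,.08],80.2)
E
```

```text
[0.65404213 0.09957343 0.12030323] 0.0393988580366898 [ 20.40831991  30.13259249 -42.2894727   88.07327433  21.09958829
  69.96242439 -42.9965416 ]
turn [ 0.0004  0.     -0.0689] min rows 1.1027913182081273 shift [ 0.5245 -0.6326  0.1008] min rows 7.941982239729185
```

play_rows(moves=[[[0.3, 0, 0, 0, 0, 0, -0.0345], [0.3, 0, 0, 0, 0, 0, -0.0345], [0.3, 0.0437, -0.0527, 0.0084, 0, 0, 0], [0.3, 0.0437, -0.0527, 0.0084, 0, 0, 0], [0.3, 0.0437, -0.0527, 0.0084, 0, 0, 0], [0.3, 0.0437, -0.0527, 0.0084, 0, 0, 0], [0.3, 0.0437, -0.0527, 0.0084, 0, 0, 0], [0.3, 0.0437, -0.0527, 0.0084, 0, 0, 0], [0.3, 0.0437, -0.0527, 0.0084, 0, 0, 0], [0.3, 0.0437, -0.0527, 0.0084, 0, 0, 0], [0.3, 0.0437, -0.0527, 0.0084, 0, 0, 0], [0.3, 0.0437, -0.0527, 0.0084, 0, 0, 0], [0.3, 0.0437, -0.0527, 0.0084, 0, 0, 0], [0.3, 0.0437, -0.0527, 0.0084, 0, 0, 0], [0.3, 0, 0, 0, 0, 0, 0], [0.3, 0, 0, 0, 0, 0, 0], [0.3, 0, 0, 0, 0, 0, 0]]])

```text
time_s: 6.73
tool_pos: [0.44, 0.3483, 0.0786]
tcp_rot: [[0.17, 0.985, -0.001], [0.985, -0.17, -0.002], [-0.002, -0.001, -1.0]]
contact_force: [-0.7, -1.1, -0.8]
gripper_width: 0.0394
grip_force: 30.0
```

```bash
python3 - <<'E'
from h import *
import pickle
s=arm.read_state();print(s["tool_pos"],s["gripper_width"],s["joint_positions"])
go([.4404,.3494,.021],80.2)
p=arm.camera_params("wrist");im=arm.snapshot("wrist");cv2.imwrite("pics/w2.png",im[:,:,::-1]);pickle.dump(p,open("w2.pkl","wb"))
print([np.round(proj(p,np.array([.4353,.3198,.028])+np.r_[Rd(80.2)[:2,:2]@np.array([a,b]),0])) for a in(-.0675,.0675) for b in(-.0675,.0675)])
E
```

```text
[0.44001492 0.34827574 0.07863201] 0.03944739623147938 [  1.73390866  23.21276631 -50.7600079  104.62876429  20.25824521
  61.87042944 -66.32939836]
turn [-0.0006  0.0009  0.0002] min rows 0.017507416118836123 shift [0.0029 0.0005 0.1441] min rows 1.3823563688964262
[array([175., 382.]), array([388., 382.]), array([155., 171.]), array([407., 171.])]
```

View pics/w2.png

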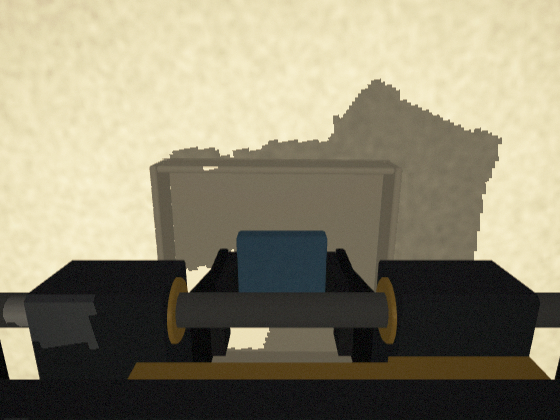

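The tile is held over the tray. The tray's far rim is at row 161, columns 152–399, so the tray lies about 5 mm further in +y and 2–3 mm less in x than I estimated. I'll correct for that and set the tile down.

play_rows(moves=[[[0.3, 0.012, -0.006, 0.036, 0, 0, 0], [0.3, 0, 0, 0.036, 0, 0, 0], [0.3, 0, 0, 0.036, 0, 0, 0], [0.3, 0, 0, 0.02, 0, 0, 0], [0.3, 0, 0, 0.014, 0, 0, 0], [0.3, 0, 0, 0, 0, 0, 0], [0.3, 0, 0, 0, 0, 0, 0], [0.1, 0, 0, 0, 0, 0, 0], [-0.25, 0, 0, 0, 0, 0, 0], [-0.25, 0, 0, 0, 0, 0, 0], [-0.25, 0, 0, 0, 0, 0, 0], [-0.25, 0, 0, 0, 0, 0, 0]]])

```text
time_s: 7.78
tool_pos: [0.4389, 0.3545, 0.0233]
tcp_rot: [[0.17, 0.985, 0.001], [0.985, -0.17, 0.0], [0.0, 0.001, -1.0]]
contact_force: [0.1, -0.0, -0.4]
gripper_width: 0.0531
grip_force: 0.0
```

play_rows(moves=[[[-0.25, 0, 0, -0.05, 0, 0, 0], [-0.25, 0, 0, -0.05, 0, 0, 0], [-0.25, 0, 0, -0.05, 0, 0, 0], [-0.25, 0, 0, -0.05, 0, 0, 0], [-0.38, 0, 0, 0, 0, 0, 0], [-0.38, 0, 0, 0, 0, 0, 0]]])

```text
time_s: 8.28
tool_pos: [0.4394, 0.3549, 0.1042]
tcp_rot: [[0.17, 0.985, 0.002], [0.985, -0.17, 0.001], [0.001, 0.002, -1.0]]
contact_force: [0.2, -0.6, -0.8]
gripper_width: 0.0588
grip_force: 0.0
```

```bash
python3 - <<'E'
from h import *
s=arm.read_state();print(s["time_s"],s["tool_pos"],s["gripper_width"])
go([.6396,.030,.09],74.1)
p=arm.camera_params("wrist");im=cv2.imread("pics/w2.png")
im=arm.snapshot("wrist")[:,:,::-1].copy();cv2.imwrite("pics/w3.png",im)
E
```

```text
8.2833 [0.43943389 0.35487616 0.104161  ] 0.05880174920066941
turn [ 0.0011 -0.0007  0.0532] min rows 0.8522845508128098 shift [-0.644   0.7038  0.0354] min rows 9.157140365522821
```

View pics/w3.png

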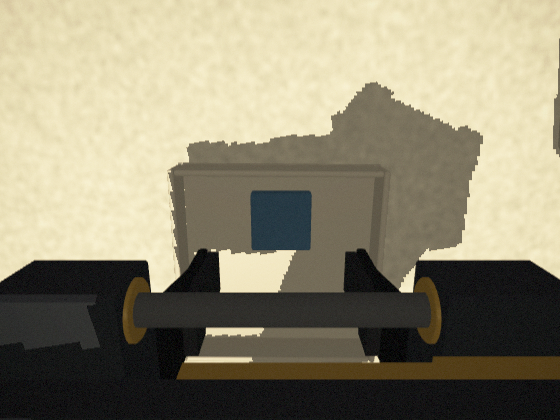

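The tile lies flat in the tray at (281,220), clear of the far wall. Going for tile2.

play_rows(moves=[[[-0.38, 0, 0, 0, 0, 0, 0.0532], [-0.38, -0.046, 0.0503, 0.0025, 0, 0, 0], [-0.38, -0.046, 0.0503, 0.0025, 0, 0, 0], [-0.38, -0.046, 0.0503, 0.0025, 0, 0, 0], [-0.38, -0.046, 0.0503, 0.0025, 0, 0, 0], [-0.38, -0.046, 0.0503, 0.0025, 0, 0, 0], [-0.38, -0.046, 0.0503, 0.0025, 0, 0, 0], [-0.38, -0.046, 0.0503, 0.0025, 0, 0, 0], [-0.38, -0.046, 0.0503, 0.0025, 0, 0, 0], [-0.38, -0.046, 0.0503, 0.0025, 0, 0, 0], [-0.38, -0.046, 0.0503, 0.0025, 0, 0, 0], [-0.38, -0.046, 0.0503, 0.0025, 0, 0, 0], [-0.38, -0.046, 0.0503, 0.0025, 0, 0, 0], [-0.38, -0.046, 0.0503, 0.0025, 0, 0, 0], [-0.38, -0.046, 0.0503, 0.0025, 0, 0, 0], [-0.38, 0, 0, 0, 0, 0, 0], [-0.38, 0, 0, 0, 0, 0, 0], [-0.38, 0, 0, 0, 0, 0, 0]]])

```text
time_s: 9.83
tool_pos: [0.638, 0.0302, 0.0876]
tcp_rot: [[0.273, 0.962, -0.003], [0.962, -0.273, 0.001], [0.0, -0.003, -1.0]]
contact_force: [0.4, 0.5, 0.4]
gripper_width: 0.0602
grip_force: 0.0
```

```bash
python3 - <<'E'
from h import *
go([.6396,.030,.028],74.1)
E
```

```text
turn [-0.0014 -0.0001  0.0004] min rows 0.023025848672574022 shift [0.0005 0.004  0.1491] min rows 1.4306298257266947
```

play_rows(moves=[[[-0.38, 0, 0.004, 0.038, -0.0014, 0, 0], [-0.38, 0, 0, 0.038, 0, 0, 0], [-0.38, 0, 0, 0.038, 0, 0, 0], [-0.38, 0, 0, 0.035, 0, 0, 0], [-0.38, 0, 0, 0, 0, 0, 0], [-0.38, 0, 0, 0, 0, 0, 0], [0, 0, 0, 0, 0, 0, 0], [0.3, 0, 0, 0, 0, 0, 0], [0.3, 0, 0, 0, 0, 0, 0], [0.3, 0, 0, 0, 0, 0, 0], [0.3, 0, 0, 0, 0, 0, 0], [0.3, 0, 0, 0, 0, 0, 0]]])

```text
time_s: 10.83
tool_pos: [0.6407, 0.029, 0.0295]
tcp_rot: [[0.274, 0.962, 0.003], [0.962, -0.274, -0.001], [-0.0, 0.003, -1.0]]
contact_force: [-0.6, 0.6, -0.8]
gripper_width: 0.0393
grip_force: 30.0
```

play_rows(moves=[[[0.3, 0, 0, -0.05, 0, 0, 0], [0.3, 0, 0, -0.05, 0, 0, 0], [0.3, 0, 0, -0.05, 0, 0, 0], [0.3, 0, 0, -0.05, 0, 0, 0], [0.3, 0, 0, -0.03, 0, 0, 0], [0.3, 0, 0, 0, 0, 0, 0], [0.3, 0, 0, 0, 0, 0, 0]]])

```text
time_s: 11.42
tool_pos: [0.6407, 0.029, 0.1216]
tcp_rot: [[0.274, 0.962, 0.004], [0.962, -0.274, -0.001], [-0.0, 0.004, -1.0]]
contact_force: [-0.1, -0.6, -1.1]
gripper_width: 0.0395
grip_force: 30.0
```

```bash
python3 - <<'E'
from h import *
go([.4295,.297,.08],80.2)
E
```

```text
turn [ 0.0019  0.0002 -0.0531] min rows 0.8510812678125366 shift [ 0.5702 -0.6344  0.1041] min rows 8.242878125220525
```

play_rows(moves=[[[0.3, 0, 0, 0, 0.0019, 0, -0.0531], [0.3, 0.0439, -0.0488, 0.008, 0, 0, 0], [0.3, 0.0439, -0.0488, 0.008, 0, 0, 0], [0.3, 0.0439, -0.0488, 0.008, 0, 0, 0], [0.3, 0.0439, -0.0488, 0.008, 0, 0, 0], [0.3, 0.0439, -0.0488, 0.008, 0, 0, 0], [0.3, 0.0439, -0.0488, 0.008, 0, 0, 0], [0.3, 0.0439, -0.0488, 0.008, 0, 0, 0], [0.3, 0.0439, -0.0488, 0.008, 0, 0, 0], [0.3, 0.0439, -0.0488, 0.008, 0, 0, 0], [0.3, 0.0439, -0.0488, 0.008, 0, 0, 0], [0.3, 0.0439, -0.0488, 0.008, 0, 0, 0], [0.3, 0.0439, -0.0488, 0.008, 0, 0, 0], [0.3, 0.0439, -0.0488, 0.008, 0, 0, 0], [0.3, 0, 0, 0, 0, 0, 0], [0.3, 0, 0, 0, 0, 0, 0], [0.3, 0, 0, 0, 0, 0, 0]]])

```text
time_s: 12.83
tool_pos: [0.4291, 0.2963, 0.079]
tcp_rot: [[0.17, 0.985, -0.002], [0.985, -0.17, -0.001], [-0.002, -0.002, -1.0]]
contact_force: [-0.1, -0.4, -0.5]
gripper_width: 0.0396
grip_force: 30.0
```

```bash
python3 - <<'E'
from h import *
go([.4295,.297,.0225],80.2)
E
```

```text
turn [-0.0011  0.0008 -0.    ] min rows 0.021530877056142286 shift [0.0019 0.0007 0.1414] min rows 1.3561047724529296
```

play_rows(moves=[[[0.3, 0.002, 0, 0.036, -0.001, 0.0008, 0], [0.3, 0, 0, 0.036, 0, 0, 0], [0.3, 0, 0, 0.036, 0, 0, 0], [0.3, 0, 0, 0.02, 0, 0, 0], [0.3, 0, 0, 0.013, 0, 0, 0], [0.3, 0, 0, 0, 0, 0, 0], [0.3, 0, 0, 0, 0, 0, 0], [0.1, 0, 0, 0, 0, 0, 0], [-0.25, 0, 0, 0, 0, 0, 0], [-0.25, 0, 0, 0, 0, 0, 0], [-0.25, 0, 0, 0, 0, 0, 0], [-0.25, 0, 0, 0, 0, 0, 0]]])

```text
time_s: 13.83
tool_pos: [0.4296, 0.2982, 0.024]
tcp_rot: [[0.17, 0.985, 0.002], [0.985, -0.17, 0.001], [0.002, 0.002, -1.0]]
contact_force: [-0.9, -0.2, 0.2]
gripper_width: 0.0524
grip_force: 0.0
```

play_rows(moves=[[[-0.25, 0, 0, -0.05, 0, 0, 0], [-0.25, 0, 0, -0.05, 0, 0, 0], [-0.25, 0, 0, -0.05, 0, 0, 0], [-0.25, 0, 0, -0.05, 0, 0, 0], [-0.25, 0, 0, -0.05, 0, 0, 0], [-0.3, 0, 0, -0.03, 0, 0, 0], [-0.3, 0, 0, 0, 0, 0, 0]]])

```text
time_s: 14.42
tool_pos: [0.4308, 0.2991, 0.1383]
tcp_rot: [[0.17, 0.985, 0.006], [0.985, -0.17, 0.003], [0.004, 0.005, -1.0]]
contact_force: [1.0, 1.8, -0.3]
gripper_width: 0.0563
grip_force: 0.0
```

```bash
python3 - <<'E'
from h import *
go([.609,-.0328,.1],-6.5)
E
```

```text
turn [ 6.000e-04 -3.600e-03  7.566e-01] min rows 12.108336609743153 shift [0.5366 0.774  0.0957] min rows 9.080940015273887
```

play_rows(moves=[[[-0.1, 0, 0, 0, 0, 0, 0.054], [-0.1, 0, 0, 0, 0, 0, 0.054], [-0.1, 0, 0, 0, 0, 0, 0.054], [-0.1, 0, 0, 0, 0, 0, 0.054], [-0.1, 0, 0, 0, 0, 0, 0.054], [-0.1, 0, 0, 0, 0, 0, 0.054], [-0.1, 0, 0, 0, 0, 0, 0.054], [-0.1, 0, 0, 0, 0, 0, 0.054], [-0.1, 0, 0, 0, 0, 0, 0.054], [-0.1, 0, 0, 0, 0, 0, 0.054], [-0.1, 0, 0, 0, 0, 0, 0.054], [-0.1, 0, 0, 0, 0, 0, 0.054], [-0.1, 0, 0, 0, 0, 0, 0.054], [-0.1, 0, 0, 0, 0, 0, 0.0546]]])

```text
time_s: 15.58
tool_pos: [0.4287, 0.2974, 0.1342]
tcp_rot: [[0.993, -0.119, -0.001], [-0.119, -0.993, 0.0], [-0.001, -0.0, -1.0]]
contact_force: [-0.2, -0.4, -0.9]
gripper_width: 0.0479
grip_force: 0.0
```

play_rows(moves=[[[0.1, 0.0383, 0.0553, 0.0068, 0, 0, 0], [0.2, 0.0383, 0.0553, 0.0068, 0, 0, 0], [0.3, 0.0383, 0.0553, 0.0068, 0, 0, 0], [0.3, 0.0383, 0.0553, 0.0068, 0, 0, 0], [0.3, 0.0383, 0.0553, 0.0068, 0, 0, 0], [0.3, 0.0383, 0.0553, 0.0068, 0, 0, 0], [0.3, 0.0383, 0.0553, 0.0068, 0, 0, 0], [0.3, 0.0383, 0.0553, 0.0068, 0, 0, 0], [0.3, 0.0383, 0.0553, 0.0068, 0, 0, 0], [0.3, 0.0383, 0.0553, 0.0068, 0, 0, 0], [0.3, 0.0383, 0.0553, 0.0068, 0, 0, 0], [0.3, 0.0383, 0.0553, 0.0068, 0, 0, 0], [0.3, 0.0383, 0.0553, 0.0068, 0, 0, 0], [0.3, 0.0383, 0.0553, 0.0068, 0, 0, 0], [0.3, 0, 0, 0, 0, 0, 0], [0.3, 0, 0, 0, 0, 0, 0], [0.3, 0, 0, 0, 0, 0, 0]]])

```text
time_s: 17.0
tool_pos: [0.6065, -0.033, 0.0961]
tcp_rot: [[0.994, -0.113, -0.001], [-0.113, -0.994, 0.002], [-0.001, -0.002, -1.0]]
contact_force: [-0.7, 1.2, -0.4]
gripper_width: 0.0304
grip_force: 0.0
```

```bash
python3 - <<'E'
from h import *
print(arm.read_state()["joint_positions"])
go([.609,-.0328,.028],-6.5)
E
```

```text
[  24.44124304   21.91183874  -28.87629327   97.80891047   11.48888219
   63.30965263 -104.35231191]
turn [-0.0011  0.0006  0.0003] min rows 0.02023447704892694 shift [ 0.0062 -0.0012  0.1703] min rows 1.6345758470381129
```

play_rows(moves=[[[0.3, 0.006, 0, 0.043, 0, 0, 0], [0.3, 0, 0, 0.043, 0, 0, 0], [0.3, 0, 0, 0.043, 0, 0, 0], [0.3, 0, 0, 0.041, 0, 0, 0], [0.3, 0, 0, 0, 0, 0, 0], [0.3, 0, 0, 0, 0, 0, 0], [0.5, 0, 0, 0, 0, 0, 0], [0.85, 0, 0, 0, 0, 0, 0], [0.85, 0, 0, 0, 0, 0, 0], [0.85, 0, 0, 0, 0, 0, 0], [0.85, 0, 0, 0, 0, 0, 0], [0.85, 0, 0, 0, 0, 0, 0]]])

```text
time_s: 18.0
tool_pos: [0.61, -0.0339, 0.0298]
tcp_rot: [[0.994, -0.113, 0.002], [-0.113, -0.994, 0.001], [0.001, -0.002, -1.0]]
contact_force: [-0.5, 0.4, 1.8]
gripper_width: 0.0115
grip_force: 30.0
```

play_rows(moves=[[[0.9, 0, 0, -0.05, 0, 0, 0], [0.9, 0, 0, -0.05, 0, 0, 0], [0.9, 0, 0, -0.05, 0, 0, 0], [0.9, 0, 0, -0.05, 0, 0, 0], [0.9, 0, 0, -0.05, 0, 0, 0], [0.9, 0, 0, 0, 0, 0, 0], [0.9, 0, 0, 0, 0, 0, 0]]])

```text
time_s: 18.58
tool_pos: [0.6105, -0.0344, 0.1305]
tcp_rot: [[0.994, -0.113, 0.004], [-0.113, -0.994, 0.001], [0.004, -0.001, -1.0]]
contact_force: [0.1, 0.3, -0.5]
gripper_width: 0.0117
grip_force: 30.0
```

```bash
python3 - <<'E'
from h import *
go([.441,-.299,.11],0.2)
E
```

```text
turn [-0.0004 -0.0018 -0.0585] min rows 0.9374931232626107 shift [-0.4261  0.66    0.0512] min rows 7.552180089784109
```

play_rows(moves=[[[0.9, 0, 0, 0, 0, -0.0018, -0.0585], [0.9, -0.0328, 0.0508, 0.0039, 0, 0, 0], [0.9, -0.0328, 0.0508, 0.0039, 0, 0, 0], [0.9, -0.0328, 0.0508, 0.0039, 0, 0, 0], [0.9, -0.0328, 0.0508, 0.0039, 0, 0, 0], [0.9, -0.0328, 0.0508, 0.0039, 0, 0, 0], [0.9, -0.0328, 0.0508, 0.0039, 0, 0, 0], [0.9, -0.0328, 0.0508, 0.0039, 0, 0, 0], [0.9, -0.0328, 0.0508, 0.0039, 0, 0, 0], [0.9, -0.0328, 0.0508, 0.0039, 0, 0, 0], [0.9, -0.0328, 0.0508, 0.0039, 0, 0, 0], [0.9, -0.0328, 0.0508, 0.0039, 0, 0, 0], [0.9, -0.0328, 0.0508, 0.0039, 0, 0, 0], [0.9, -0.0328, 0.0508, 0.0039, 0, 0, 0], [0.9, 0, 0, 0, 0, 0, 0], [0.9, 0, 0, 0, 0, 0, 0], [0.9, 0, 0, 0, 0, 0, 0]]])

```text
time_s: 20.0
tool_pos: [0.4398, -0.2981, 0.1081]
tcp_rot: [[1.0, 0.004, -0.004], [0.004, -1.0, 0.003], [-0.004, -0.003, -1.0]]
contact_force: [0.0, 0.9, 0.1]
gripper_width: 0.0117
grip_force: 30.0
```

```bash
python3 - <<'E'
from h import *
s=arm.read_state();print(s["tool_pos"],s["gripper_width"],s["joint_positions"])
go([.441,-.299,.022],0.2)
p=arm.camera_params("wrist");im=arm.snapshot("wrist");cv2.imwrite("pics/w4.png",im[:,:,::-1])
print([np.round(proj(p,np.array([.449+a,-.299+b,.028]))) for a in(-.0975,.0975) for b in(-.0475,.0475)])
E
```

```text
[ 0.43978044 -0.29806894  0.10807321] 0.011687330709346688 [ 50.66986373  11.38012626 -21.30105006 107.9280433    4.60580854
  61.79411348 -62.23716576]
turn [-0.0016  0.0018  0.0001] min rows 0.03779429259581212 shift [0.003  0.0023 0.2152] min rows 2.0644337849776933
[array([348., 345.]), array([213., 344.]), array([366.,  45.]), array([197.,  44.])]
```

View pics/w4.png

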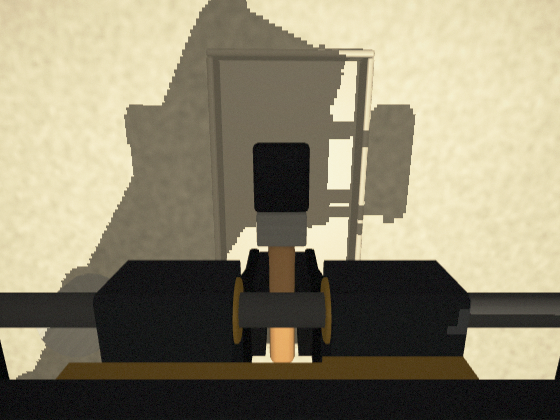

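The brush is held level over the long tray. The tray's rims are at columns 207 and 374 with the far rim at row 50, so I'll shift about 5 mm in −y and lower it.

play_rows(moves=[[[0.9, 0, 0.015, 0.04, 0, 0.0018, 0], [0.9, 0, 0, 0.04, 0, 0, 0], [0.9, 0, 0, 0.04, 0, 0, 0], [0.9, 0, 0, 0.04, 0, 0, 0], [0.9, 0, 0, 0.03, 0, 0, 0], [0.9, 0, 0, 0.014, 0, 0, 0], [0.9, 0, 0, 0.008, 0, 0, 0], [0.9, 0, 0, 0, 0, 0, 0], [0.9, 0, 0, 0, 0, 0, 0], [0.7, 0, 0, 0, 0, 0, 0], [0.5, 0, 0, 0, 0, 0, 0], [0.3, 0, 0, 0, 0, 0, 0], [0.3, 0, 0, 0, 0, 0, 0], [0.3, 0, 0, 0, 0, 0, 0]]])

```text
time_s: 21.22
tool_pos: [0.4403, -0.305, 0.0246]
tcp_rot: [[1.0, 0.004, 0.002], [0.004, -1.0, 0.001], [0.002, -0.001, -1.0]]
contact_force: [0.1, 0.5, -0.0]
gripper_width: 0.028
grip_force: 0.0
```

play_rows(moves=[[[0.3, 0, 0, -0.05, 0, 0, 0], [0.3, 0, 0, -0.05, 0, 0, 0], [0.3, 0, 0, -0.05, 0, 0, 0], [0.3, 0, 0, -0.05, 0, 0, 0], [0.3, 0, 0, -0.05, 0, 0, 0], [0.3, 0, 0, -0.05, 0, 0, 0], [0.3, 0, 0, 0, 0, 0, 0], [0.3, 0, 0, 0, 0, 0, 0]]])

```text
time_s: 21.88
tool_pos: [0.4407, -0.3055, 0.1456]
tcp_rot: [[1.0, 0.004, 0.003], [0.004, -1.0, -0.0], [0.003, 0.0, -1.0]]
contact_force: [-0.6, 0.9, -0.7]
gripper_width: 0.0308
grip_force: 0.0
```

```bash
python3 - <<'E'
from h import *
s=arm.read_state();print(s["tool_pos"],s["gripper_width"],s["joint_positions"])
go([.5135,.063,.15],76.8)
w=arm.snapshot("wrist")[:,:,::-1];t=arm.snapshot("top")[:,:,::-1]
cv2.imwrite("pics/m1.png",np.hstack([cv2.resize(w,(400,300)),cv2.resize(t[120:300,100:340],(400,300))]))
E
```

```text
[ 0.44074212 -0.30554913  0.14557215] 0.030803719474302604 [ 51.44769722   9.40224828 -21.24719746 105.44694608   3.64405267
  65.64401427 -60.83179715]
turn [ 0.0013 -0.0013 -0.6684] min rows 10.698174358910178 shift [ 0.9386 -0.0333 -0.0111] min rows 9.009314209812612
```

View pics/m1.png

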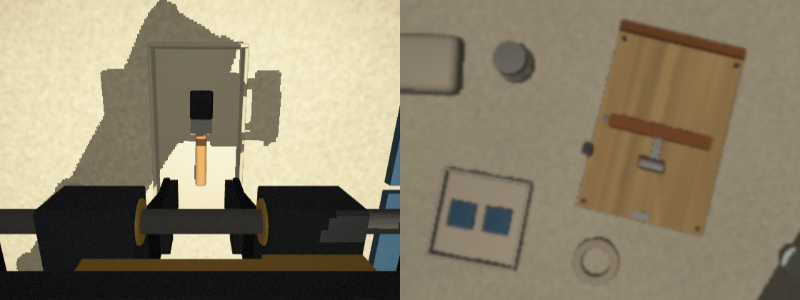

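The brush lies flat in the long tray, both tiles are in the square tray, and the bystanders haven't moved. Next, the handle.

play_rows(moves=[[[0.17, 0, 0, 0, 0, 0, -0.0514], [0.17, 0, 0, 0, 0, 0, -0.0514], [0.17, 0, 0, 0, 0, 0, -0.0514], [0.17, 0, 0, 0, 0, 0, -0.0514], [0.17, 0, 0, 0, 0, 0, -0.0514], [0.17, 0, 0, 0, 0, 0, -0.0514], [0.17, 0, 0, 0, 0, 0, -0.0514], [0.17, 0, 0, 0, 0, 0, -0.0514], [0.17, 0, 0, 0, 0, 0, -0.0514], [0.17, 0, 0, 0, 0, 0, -0.0514], [0.17, 0, 0, 0, 0, 0, -0.0514], [0.17, 0, 0, 0, 0, 0, -0.0514], [0.17, 0, 0, 0, 0, 0, -0.0516]]])

```text
time_s: 23.07
tool_pos: [0.4392, -0.3044, 0.1427]
tcp_rot: [[0.223, 0.975, -0.001], [0.975, -0.223, 0.003], [0.003, -0.002, -1.0]]
contact_force: [0.0, -0.3, 0.3]
gripper_width: 0.0362
grip_force: 0.0
```

play_rows(moves=[[[0.17, 0.0521, -0.0019, 0, 0, 0, 0], [0.17, 0.0521, -0.0019, 0, 0, 0, 0], [0.17, 0.0521, -0.0019, 0, 0, 0, 0], [0.17, 0.0521, -0.0019, 0, 0, 0, 0], [0.17, 0.0521, -0.0019, 0, 0, 0, 0], [0.17, 0.0521, -0.0019, 0, 0, 0, 0], [0.17, 0.0521, -0.0019, 0, 0, 0, 0], [0.17, 0.0521, -0.0019, 0, 0, 0, 0], [0.17, 0.0521, -0.0019, 0, 0, 0, 0], [0.17, 0.0521, -0.0019, 0, 0, 0, 0], [0.17, 0.0521, -0.0019, 0, 0, 0, 0], [0.17, 0.0521, -0.0019, 0, 0, 0, 0], [0.17, 0.0521, -0.0019, 0, 0, 0, 0], [0.17, 0.0521, -0.0019, 0, 0, 0, 0], [0.17, 0.0521, -0.0019, 0, 0, 0, 0], [0.17, 0.0521, -0.0019, 0, 0, 0, 0], [0.17, 0.0521, -0.0019, 0, 0, 0, 0], [0.17, 0.0521, -0.0019, 0, 0, 0, 0], [0.17, 0, 0, 0, 0, 0, 0], [0.17, 0, 0, 0, 0, 0, 0]]])

```text
time_s: 24.73
tool_pos: [0.5115, 0.0645, 0.1438]
tcp_rot: [[0.225, 0.974, -0.001], [0.974, -0.225, 0.002], [0.002, -0.002, -1.0]]
contact_force: [0.0, -0.3, -0.1]
gripper_width: 0.036
grip_force: 0.0
```

```bash
python3 - <<'E'
from h import *
import pickle
s=arm.read_state();print(s["tool_pos"],s["gripper_width"],s["joint_positions"])
go([.5135,.063,.048],76.8)
p=arm.camera_params("wrist");im=arm.snapshot("wrist")[:,:,::-1].copy();cv2.imwrite("pics/w5.png",im);pickle.dump(p,open("w5.pkl","wb"))
print(proj(p,[.5135,.063,.062]),proj(p,[.5394,.1617,.042]))
E
```

```text
[0.51148502 0.06447741 0.14378109] 0.035972662176148515 [ 31.91939467   9.8915124  -45.31027562 107.43389043   7.54916219
  65.79559083 -29.10549387]
turn [-0.0008 -0.0009  0.0015] min rows 0.030533044905823356 shift [-0.0024  0.0057  0.2395] min rows 2.297689916190532
[284.39285202 224.10291953] [289.36931623  57.70338438]
```

View pics/w5.png

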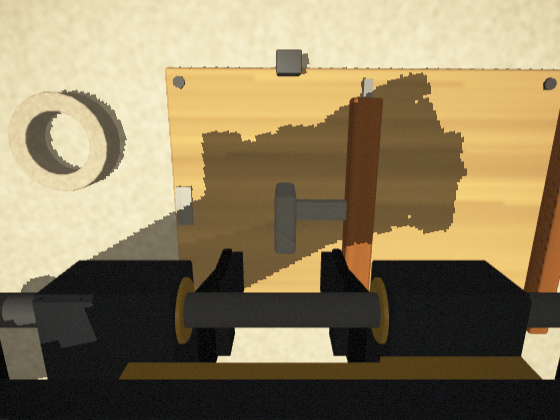

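The handle top is at (285,217), the clip at (289,62) spanning columns 276–302, and the pointer at (368,82). The handle is within about 3 mm of my prediction.

play_rows(moves=[[[0.17, 0.004, 0.0055, 0.048, 0, 0, 0.0015], [0.17, 0, 0, 0.048, 0, 0, 0], [0.17, 0, 0, 0.048, 0, 0, 0], [0.17, 0, 0, 0.048, 0, 0, 0], [0.17, 0, 0, 0.046, 0, 0, 0], [0.17, 0, 0, 0, 0, 0, 0], [0.3, 0, 0, 0, 0, 0, 0], [0.5, 0, 0, 0, 0, 0, 0], [0.9, 0, 0, 0, 0, 0, 0], [0.9, 0, 0, 0, 0, 0, 0], [0.9, 0, 0, 0, 0, 0, 0], [0.9, 0, 0, 0, 0, 0, 0]]])

```text
time_s: 25.78
tool_pos: [0.5138, 0.0648, 0.0506]
tcp_rot: [[0.231, 0.973, -0.001], [0.973, -0.231, 0.001], [0.0, -0.001, -1.0]]
contact_force: [-5.6, 0.1, 6.0]
gripper_width: 0.0137
grip_force: 30.0
```

```bash
python3 - <<'E'
from h import *
import pickle
p=pickle.load(open("w5.pkl","rb"));j=np.array([np.cos(np.radians(13.2)),-np.sin(np.radians(13.2))])
a=ray(p,(368,83),.024);
for z in(.03,.042):
    c=ray(p,(289,58),z);print(a,c,"pull",j@(a-c)[:2])
E
```

```text
[0.5884397 0.1359677 0.024    ] [0.53962059 0.16279593 0.03      ] pull 0.0536555055188896
[0.5884397 0.1359677 0.024    ] [0.53913894 0.16158432 0.042     ] pull 0.05384775254124145
```

play_rows(moves=[[[0.9, 0, -0.0135, 0, 0, 0, 0], [0.9, 0, -0.0135, 0, 0, 0, 0], [0.9, 0, -0.0135, 0, 0, 0, 0], [0.9, 0, -0.0135, 0, 0, 0, 0], [0.9, 0, -0.0135, 0, 0, 0, 0], [0.9, 0, -0.0135, 0, 0, 0, 0], [0.9, 0, -0.0135, 0, 0, 0, 0], [0.9, 0, -0.0135, 0, 0, 0, 0], [0.9, 0, -0.0135, 0, 0, 0, 0], [0.9, 0, -0.0135, 0, 0, 0, 0], [0.9, 0, 0, 0, 0, 0, 0], [0.9, 0, 0, 0, 0, 0, 0], [0.9, 0, 0, 0, 0, 0, 0], [0.9, 0, 0, 0, 0, 0, 0]]])

```text
time_s: 26.95
tool_pos: [0.465, 0.0764, 0.0506]
tcp_rot: [[0.232, 0.973, 0.007], [0.973, -0.232, 0.001], [0.003, 0.007, -1.0]]
contact_force: [6.9, -0.4, -4.6]
gripper_width: 0.0137
grip_force: 30.1
```

```bash
python3 - <<'E'
from h import *
import pickle
s=arm.read_state();print(s["tool_pos"],s["gripper_width"],s["grip_force"],s["contact_force"])
p=arm.camera_params("wrist");im=arm.snapshot("wrist")[:,:,::-1].copy();pickle.dump(p,open("w6.pkl","wb"))
cv2.imwrite("pics/w6.png",im)
t=arm.snapshot("top")[:,:,::-1]
cv2.imwrite("pics/m2.png",np.hstack([im[0:300],cv2.resize(t[175:250,195:255],(240,300),interpolation=0)]))
E
```

```text
[0.46500438 0.07636044 0.05058387] 0.013715325719780335 30.120675751484782 [ 6.9400531  -0.40821668 -4.55924476]
```

View pics/m2.png

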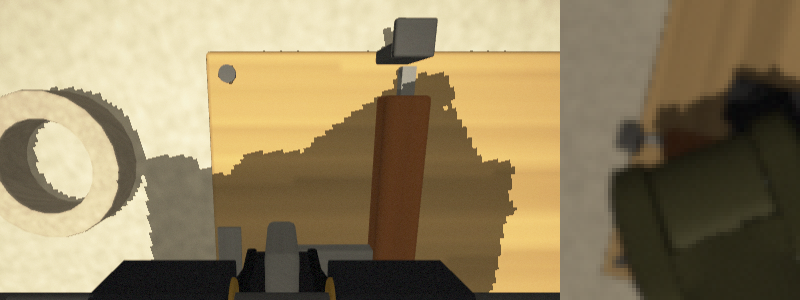

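```bash
python3 - <<'E'
from h import *
import pickle
p=pickle.load(open("w6.pkl","rb"));j=np.array([np.cos(np.radians(13.2)),-np.sin(np.radians(13.2))])
a=ray(p,(407,68),.024)
for z in(.03,.042):
    l,r=ray(p,(393,36),z),ray(p,(435.5,36),z);print("width",j@(r-l)[:2],"ptr x in clip",j@(a-(l+r)/2)[:2])
    print("clip",(l+r)/2)
print(a,"jaw bar top edges at row 97",j@(a-ray(p,(376,97),.03))[:2],j@(a-ray(p,(430,97),.03))[:2])
E
```

```text
width 0.017686278202526287 ptr x in clip -1.440179375226426e-05
clip [0.54276213 0.16136688 0.03      ]
width 0.016440091485276583 ptr x in clip 0.003952680608692898
clip [0.53846797 0.16043136 0.042     ]
[0.54001646 0.1497237  0.024     ] jaw bar top edges at row 97 0.01432402074704593 -0.009092489736522671
```

The pointer is still about 3.5 mm short of the clip's middle. Both the images and the arm's measured travel say so, so I'll pull a little further.

play_rows(moves=[[[0.9, 0, -0.0045, 0, 0, 0, 0], [0.9, 0, -0.0045, 0, 0, 0, 0], [0.9, 0, 0, 0, 0, 0, 0], [0.9, 0, 0, 0, 0, 0, 0], [0.9, 0, 0, 0, 0, 0, 0], [0.9, 0, 0, 0, 0, 0, 0], [0.9, 0, 0, 0, 0, 0, 0], [0.9, 0, 0, 0, 0, 0, 0], [0.9, 0, 0, 0, 0, 0, 0], [0.9, 0, 0, 0, 0, 0, 0]]])

```text
time_s: 27.88
tool_pos: [0.4616, 0.0772, 0.0506]
tcp_rot: [[0.232, 0.973, 0.007], [0.973, -0.232, 0.001], [0.003, 0.007, -1.0]]
contact_force: [7.2, -2.0, -5.6]
gripper_width: 0.0135
grip_force: 30.1
```

```bash
python3 -c "
from workcell import arm
print(arm.sign_off())"
```

```text
the job is handed in; nothing more can be done
None
```

I handed the job in at 27.9 s: both tiles are in the square tray, the brush lies flat in the long tray, and the gripper holds the jaw about 54 mm open with its pointer within about 1 mm of the clip's middle by my measurement; sign-off returned no verdict.

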